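# Gauge a locomotive wheel through the jig's guide

## Task

Swing the jig's hinged guide arm shut until it rests fully home in its catch over the clamped wheel. Then take the probe by its handle out of its stand and lower its rod upright through the brass guide hole without touching the jig or the sides of the hole, until the red band on the rod is level with the top of the guide ring. Finish while holding it there, still and centred in the hole, not letting go, with the arm still shut and the oil bottle, spare wheel and parts tray left undisturbed.

Things in the scene. Friction and masses are not known exactly. Their poses are not given: they have to be found in the camera images.
- jig: Wheel-checking jig fixed to the table: grey base plate 115 (its x) x 200 (its y) x 12 mm; origin at the centre of its underside, z up. The guide arm's pivot post stands at its y = +78 mm, the dark catch block with a green stop (top 64 mm above the table) at its y = -82 mm.
- wheel_bore (a point): Centre of the top of the hub bore (34 mm above the table) of the red-spoked steel wheel clamped flat on the centre of the jig; wheel 100 mm across, bore 20 mm wide and 22 mm deep down to the base plate.
- guide_arm (a joint): Angle of the guide arm, rad: 0 = shut against the catch's stop (hard stop, arm along the jig's -y from the pivot, hole over the wheel's bore); grows to 1.5 as its free end swings to the jig's -x. Flat aluminium bar 16 mm wide, 54 to 64 mm above the table, reaching 167 mm from the pivot; swings level. Stiff hinge (0.1 N m friction, no spring): stays where it is left.
- guide_pivot (a point): A point on the vertical hinge axis of the guide arm, at the height of point guide_knob (89 mm above the table).
- guide_knob (a point): The orange round knob standing on the guide arm, 16 mm diameter, from 72 to 106 mm above the table, 125 mm from the hinge axis; this point is in its axis at mid height. Moves with the arm.
- guide_mouth (a point): Centre of the top of the hole in the brass guide ring on the guide arm, 68 mm above the table. Ring 42 mm outside diameter, hole 18 mm diameter, 16 mm high (52 to 68 mm above the table), hole 78 mm from the hinge axis. Moves with the arm.
- stand: Probe stand fixed to the table: dark round foot 76 mm across, upright blue tube 42 mm outside diameter with a 16 mm hole, top 100 mm above the table; origin at the centre of its underside.
- probe: Loose probe, about 90 g (mass varies), hanging upright in the stand by its flange. Origin at the tip (lower end of the rod), z along the rod up to the handle. Steel rod 8 mm diameter, 86 mm long; dark flange 32 mm diameter from 86 to 92 mm; black round handle 20 mm diameter from 92 to 150 mm. In the stand the tip is 14 mm above the table and the flange rests on the tube's top.
- probe_tip (a point): The lower end of the rod, on its axis.
- probe_mark (a point): Middle of the red band (8 mm wide) on the rod, 44 mm above the tip, on the rod's axis.
- oil_bottle: Loose amber bottle, 44 mm diameter, 100 mm tall, origin under its centre. Bystander.
- spare_wheel: Loose spare spoked wheel lying flat, 80 mm across, 14 mm high, origin under its centre. Bystander.
- tray: Loose clear tray of small wheelsets, 90 x 160 x 40 mm high, origin under its centre. Bystander.
Not all that is in view belongs to the job. Of the things that look like the probe, the smaller one is meant.

How it is judged:
On the way, in this order (a step that is already met when the one before it is completed fails the run):
1. the guide arm is swung shut into its catch (value of joint guide_arm below 0.03 rad and height (world z) of probe_tip below 0.03 m), for 0.2 s.
2. the probe is lifted out of its stand, the arm still shut (height (world z) of probe_tip above 0.1 m and contact force between the fingers and probe above 0.5 N and value of joint guide_arm below 0.03 rad), for 0.1 s.
At the end, for the whole second after the job is handed in: Guide arm within 0.03 rad of shut; gripper holds the probe still, upright within 0.06 rad, its red band's middle within 6 mm of the ring's top and 2.5 mm of the hole's centre, the probe touching nothing of the jig; bottle, spare wheel and tray each moved under 20 mm (value of joint guide_arm below 0.03 rad and horizontal distance between probe_mark and guide_mouth below 0.0025 m and z of probe_mark in the frame of guide_mouth between -0.006 and 0.006 m and angle between probe's own z axis and vertical below 0.06 rad and contact force between the fingers and probe above 0.5 N and contact force between probe and jig below 0.2 N and linear speed of probe below 0.01 m/s and distance of each of oil_bottle, spare_wheel, tray from where it was at the start of the episode below 0.02 m); the arm keeps its last pose, push and grip.
It fails at once if the probe touches the jig, its guide ring or its wheel (more than 0.3 N) (contact force between probe and jig above 0.3 N).
It fails at once if a bystander (oil bottle, spare wheel, tray) is moved 20 mm or more (distance of any of oil_bottle, spare_wheel, tray from where it was at the start of the episode above 0.02 m).
It also fails if it takes over 59 s, if anything falls off the work surface, if the arm or the gripper's body presses on something with over 40 N, if the wrist force passes 120 N, or if a joint passes its speed limit or range.

## Robot

A 7-joint arm with a two-finger parallel gripper is mounted at the origin on the work surface. World frame = base frame: x ahead of the robot, y to its left, z up, the work surface at z = 0. Lengths are in m, angles in rad, forces in N, time in s.
With the tool pointing down it reaches from about 0.425 to 0.925 m from the base axis. Payload 6.8 kg.
Tool frame: the origin (TCP) lies midway between the tips of the shut fingers; the grasp point (between the pads) lies 19 mm behind it; z points along the fingers, x is the direction in which the jaws open and shut, and the axes are right-handed (so a half turn about z gives the same grasp; the last joint's range is limited). The gripper opens to 85 mm and grips with 20 to 120 N. Pads are 22 mm wide; open, the fingers measure 114 mm over their backs; the gripper's body (76 mm by 85 mm) begins 54 mm behind the grasp point. The pads swing forward as they close: fully open they stand 13 mm farther back than shut.
Start: joints at [-1.388, 0.477, 0.022, 1.555, -0.011, 1.109, -0.083], TCP at [0.194, 0.647, 0.231] pointing down, gripper open.
Joint ranges: [-2.96, 2.96], [-0.34, 2.1], [-1.41, 1.46], [0.24, 2.44], [-1.37, 4.51], [0.17, 1.92], [-2.96, 2.96]. Speed limits (rad/s): [2.39, 2.39, 3.14, 3.14, 3.14, 3.14, 3.14].

## Interface

Orientations are given as a unit quaternion [w, x, y, z].
In Python, from station import * gives the robot as it stands.
- The arm moves only by the shell command python3 -m handwheel 'ROWS' [FORCE]. ROWS is JSON, a list of rows, each an object of numbers: "grip": the finger opening in cm, from 0 to 8.54; "tx", "ty", "tz": the shift along the tool's x, y, z in cm; "yaw": the turn about the tool's z in degrees. In form: [{"grip": .., "tx": .., "ty": .., "tz": .., "yaw": ..}, ...]. A call has 1 to 5 rows; each row shifts and turns the commanded pose from where the row before left it, along the tool's axes as they then stand; what a row does not reach is not made up. A row lasts 1/10 s, in which the tool goes at most 50 mm and 8.59 degrees, less where a joint would pass 70% of its speed; a pose out of reach is approached as far as the arm can. A call is refused whole if a number of a shift passes 5 or a number of a turn 8.59, either way. A call with a gripper value outside its range is refused whole. The fingers move at their own pace and stop on an object; FORCE is the grip in N (left out, the last holds). Time passes only in rows, so rows that do not move let the fingers close. It gives the time, the measured TCP pose, the force and the opening at its end, in the units of the state.
- get_obs(): the state, without advancing time (a new reading comes with each control period).
- read_camera(name): name is "scene" or "top" or "wrist"; returns a dict with "image" (420x560x3 uint8, blue, green, red), "intrinsics" (3x3 intrinsics, pixels), "position" and "attitude" of the camera in the world; the wrist camera has in their place "hand_eye" (4x4, takes a point from camera to tool coordinates, whose origin is the TCP and whose axes are the tool frame's). Camera axes: x right, y down, z forward; pixel columns grow to the right and rows downward; lengths in m; the calibration is good to about 2 mm. The wrist camera is an equidistant fisheye: a pixel r from the principal point sees the ray r / f radians off the axis. A picture is of the moment at which its call begins: read the wrist's pose just before it. There is no depth.
- hand_in(): hands the job in, once; it reports no verdict.
The state is a dict: "t": time; "q": joint angles; "joint_vel": joint speeds; "joint_torque": joint torques, N m; "eef_pos": TCP position; "tool_rot": TCP orientation; "contact_force": force on the tool from outside, world axes, zero at the start; "torque": the same for the moment, N m; "gripper_width": opening from 0.0 (shut) to 1.0 (fully open).
Only numpy, scipy, OpenCV 4.12 (cv2) and the standard library are available. Lean on these libraries where they do the work, as an engineer would, in place of code of your own. Each camera call takes 0.05 s, during which the arm holds its last target. There are 200 camera calls.

## Working session

There is one attempt and no reset: what is moved stays moved. The work goes in short steps, Python scripts to look and compute and a shell command to move; the robot and the scene stay as the last step left them, time stands still between calls to the robot, and variables do not carry over. Pictures are saved under pics/ and viewed, about 8 in all and at most 12, crops included, and the job is handed in when it is done.

```bash
mkdir -p pics; ls; python3 - <<'E'
from station import *
import cv2, numpy as np
o=get_obs(); print(o)
for n in ("scene","top"):
    c=read_camera(n); cv2.imwrite(f"pics/{n}0.png",c["image"]); print(n,c["intrinsics"],c["position"],c["attitude"])
    np.savez(f"pics/{n}0.npz",**c)
c=read_camera("wrist");print({k:v for k,v in c.items() if k!="image"}); cv2.imwrite("pics/w0.png",c["image"])
E
```

```text
pics
{'t': 0.0, 'q': array([-1.38813663,  0.47783825,  0.02236286,  1.55645864, -0.01147703,
        1.10927188, -0.08310352]), 'joint_vel': array([-9.48359465e-04, -8.56067346e-04, -1.54579948e-04,  9.57968820e-04,
       -4.82710242e-04,  5.72630413e-05, -7.17687729e-05]), 'joint_torque': array([-1.85780627e-04, -5.96476150e+01,  1.60775285e+00, -2.81182677e+01,
        1.24316677e-02,  9.56623204e-03,  6.33424875e-06]), 'eef_pos': array([0.1933748 , 0.64609365, 0.23029754]), 'tool_rot': array([ 6.17449726e-04,  8.02082177e-01,  5.97212966e-01, -6.87184523e-04]), 'contact_force': array([-0.47637095, -0.23790984, -0.51557938]), 'torque': array([ 0.03717818, -0.00818708, -0.00354561]), 'gripper_width': 0.9989287699827675}
scene [[491.58620831   0.         281.12069541]
 [  0.         491.58620831 203.70500148]
 [  0.           0.           1.        ]] [1.37935104 0.46563413 0.85751365] [-0.21897938  0.47342279  0.7645394  -0.37867981]
top [[394.19486984   0.         281.51579701]
 [  0.         394.19486984 212.16877102]
 [  0.           0.           1.        ]] [0.32947534 0.0187805  0.92076863] [ 0.07903945 -0.68829184  0.71596875 -0.08599915]
{'intrinsics': array([[325.1922621 ,   0.        , 276.53103701],
       [  0.        , 325.1922621 , 214.05253205],
       [  0.        ,   0.        ,   1.        ]]), 'hand_eye': array([[ 9.99999411e-01,  4.37934448e-04, -9.93442218e-04,
         9.66309594e-05],
       [-1.30162482e-04,  9.56796478e-01,  2.90758462e-01,
        -7.35188414e-02],
       [ 1.07785516e-03, -2.90758162e-01,  9.56795971e-01,
        -1.41596256e-01],
       [ 0.00000000e+00,  0.00000000e+00,  0.00000000e+00,
         1.00000000e+00]])}
```

View pics/scene0.png

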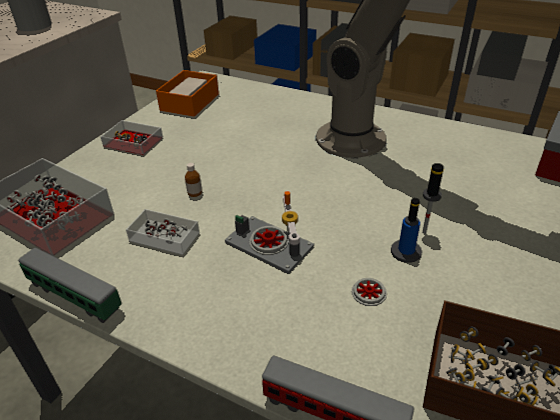

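View pics/top0.png

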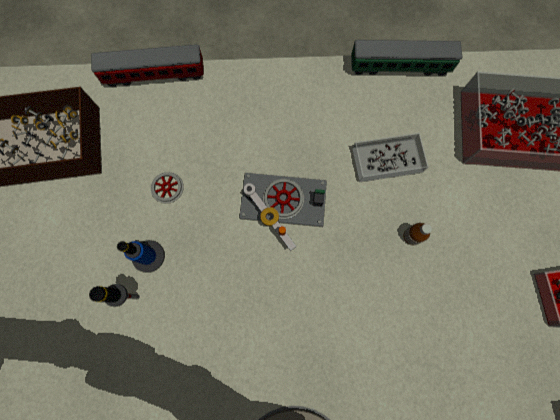

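Top view: pivot about (250,188), ring (268,215), knob (282,231), catch (317,198); stand and small probe about (123-150,246-255); larger lookalike at (98,294). The scene view agrees: the small probe is in the blue tube (410,235).

```bash
cat > h.py <<'E'
from station import *
import cv2, numpy as np, json
from scipy.spatial.transform import Rotation as R
def rot(q): return R.from_quat([q[1],q[2],q[3],q[0]]).as_matrix()
def snap(n,save=None):
    o=get_obs(); c=read_camera(n)
    if n=="wrist":
        T=np.eye(4);T[:3,:3]=rot(o["tool_rot"]);T[:3,3]=o["eef_pos"];T=T@c["hand_eye"]
        c["P"]=T[:3,3];c["A"]=T[:3,:3]
    else: c["P"]=np.array(c["position"]);c["A"]=rot(c["attitude"])
    c["name"]=n
    if save: cv2.imwrite("pics/"+save+".png",c["image"])
    return c
def ray(c,uv):
    K=c["intrinsics"];x=(uv[0]-K[0,2])/K[0,0];y=(uv[1]-K[1,2])/K[1,1]
    if c["name"]=="wrist":
        r=np.hypot(x,y)+1e-12; d=np.array([np.sin(r)*x/r,np.sin(r)*y/r,np.cos(r)])
    else: d=np.array([x,y,1.])
    d=c["A"]@d; return d/np.linalg.norm(d)
def onz(c,uv,z):
    d=ray(c,uv); return c["P"]+d*(z-c["P"][2])/d[2]
def tri(c1,u1,c2,u2):
    d1,d2=ray(c1,u1),ray(c2,u2); s=np.linalg.lstsq(np.c_[d1,-d2],c2["P"]-c1["P"],rcond=None)[0]
    a,b=c1["P"]+s[0]*d1,c2["P"]+s[1]*d2; return (a+b)/2,np.linalg.norm(a-b)
def project(c,p):
    v=c["A"].T@(np.asarray(p)-c["P"]);K=c["intrinsics"]
    if c["name"]=="wrist":
        h=np.hypot(v[0],v[1]);th=np.arctan2(h,v[2]);n=v[:2]/h*th
    else: n=v[:2]/v[2]
    return n*K[0,0]+K[:2,2]
def blobs(img,lo,hi,amin=15):
    m=cv2.inRange(cv2.cvtColor(img,cv2.COLOR_BGR2HSV),lo,hi)
    n,l,s,ce=cv2.connectedComponentsWithStats(m)
    return [(tuple(np.round(ce[i],1)),tuple(int(k) for k in s[i])) for i in range(1,n) if s[i][4]>=amin]
def tool(p):
    "world point in commanded tool axes, cm"
    o=get_obs(); return rot(o["tool_rot"]).T@(np.asarray(p)-o["eef_pos"])*100
E
python3 - <<'E'
from h import *
cs={}
for n in("top","scene"):
    c=snap(n);cs[n]=c
    for nm,lo,hi in(("orange",(5,200,120),(14,255,255)),("brass",(17,150,90),(28,255,255)),("blue",(100,120,30),(125,255,255)),("red",(0,150,60),(4,255,255)),("green",(50,60,20),(90,255,120))):
        print(n,nm,blobs(c["image"],lo,hi))
t=cs["top"]
for nm,uv,z in(("pivot",(249.5,188),.064),("ring",(268,215),.068),("knob",(282,230.5),.106),("jigcorner1",(241,219),.012),("c2",(324,226),.012),("c3",(327,180),.012),("c4",(245,173),.012),("hub",(284,198),.034),("probe top",(123,246),.164),("tubetop",(134,250),.1),("foot",(147,256),.0),("bigtop",(97,294),.2),("bottle",(410,232),.05),("spare",(167,187),.01),("tray",(390,157),.02)):
    print(nm,onz(t,uv,z).round(4))
E
```

```text
top orange [((np.float64(281.8), np.float64(228.3)), (279, 227, 7, 4, 18))]
top brass [((np.float64(59.9), np.float64(122.9)), (58, 120, 5, 7, 15)), ((np.float64(269.2), np.float64(215.8)), (261, 207, 18, 18, 202))]
top blue [((np.float64(143.5), np.float64(254.3)), (124, 241, 32, 24, 339))]
top red [((np.float64(193.9), np.float64(64.7)), (191, 63, 8, 4, 16)), ((np.float64(182.3), np.float64(65.6)), (175, 64, 15, 4, 32)), ((np.float64(156.5), np.float64(67.8)), (141, 66, 33, 5, 70)), ((np.float64(126.7), np.float64(70.4)), (116, 69, 24, 4, 52)), ((np.float64(109.4), np.float64(71.6)), (106, 71, 9, 3, 16)), ((np.float64(98.4), np.float64(72.8)), (94, 72, 10, 3, 18)), ((np.float64(486.3), np.float64(97.9)), (480, 93, 16, 13, 105)), ((np.float64(502.1), np.float64(96.7)), (499, 95, 7, 6, 18)), ((np.float64(511.7), np.float64(97.4)), (509, 95, 7, 5, 22)), ((np.float64(536.7), np.float64(106.2)), (520, 97, 34, 21, 349)), ((np.float64(557.8), np.float64(104.0)), (556, 100, 4, 7, 18)), ((np.float64(513.7), np.float64(137.5)), (490, 108, 50, 44, 432)), ((np.float64(492.2), np.float64(128.5)
[... 2322 characters left out ...]
oat64(289.5)), (357, 281, 25, 18, 182)), ((np.float64(312.5), np.float64(400.5)), (263, 381, 101, 39, 250))]
scene green [((np.float64(239.2), np.float64(218.7)), (235, 215, 9, 8, 44)), ((np.float64(77.4), np.float64(295.6)), (20, 263, 101, 57, 1124))]
pivot [0.5925 0.0764 0.064 ]
ring [0.5272 0.0364 0.068 ]
knob [0.4838 0.0073 0.106 ]
jigcorner1 [0.533  0.1016 0.012 ]
c2 [ 0.5085 -0.0931  0.012 ]
c3 [ 0.6215 -0.1077  0.012 ]
c4 [0.6469 0.09   0.012 ]
hub [ 0.5743 -0.0014  0.034 ]
probe top [0.4544 0.316  0.164 ]
tubetop [0.4557 0.3178 0.1   ]
foot [0.4557 0.3233 0.    ]
bigtop [0.3636 0.3436 0.2   ]
bottle [ 0.4798 -0.2808  0.05  ]
spare [0.6192 0.2784 0.01  ]
tray [ 0.6716 -0.2639  0.02  ]
```

```bash
python3 -m handwheel '[{"tx":-3,"ty":3.4,"tz":-1.6},{"tx":-3,"ty":3.4,"tz":-1.6},{"tx":-3,"ty":3.4,"tz":-1.6},{"tx":-3,"ty":3.4,"tz":-1.6},{"tx":-3,"ty":3.4,"tz":-1.6}]' 20
python3 -m handwheel '[{"tx":-3.8,"ty":2.9},{"tx":-3.8,"ty":2.9},{"tx":-3.8,"ty":2.9},{"tx":-3.8,"ty":2.9},{"tx":-3.8,"ty":2.9}]'
python3 -m handwheel '[{"tx":-3.8,"ty":2.9},{"tx":-3.8,"ty":2.9},{"tx":-3.8,"ty":2.9},{"tx":-3.8,"ty":2.9},{"tx":-3.8,"ty":2.9}]'
python3 -m handwheel '[{"yaw":8.5,"grip":4},{"yaw":8.5,"grip":4},{"yaw":8.5,"grip":4},{"yaw":8.5,"grip":4},{"yaw":8.5,"grip":4}]'
python3 -m handwheel '[{"yaw":8.5},{"yaw":8.5},{"yaw":8.5},{"yaw":8.5},{"yaw":8.5}]'
python3 -m handwheel '[{"yaw":8.5},{"yaw":8.5},{"yaw":8.5},{"yaw":8.5},{"yaw":8.5}]'
python3 - <<'E'
from h import *
o=get_obs();print(o["t"],o["eef_pos"],o["tool_rot"],o["q"].round(3))
c=snap("wrist","w1")
for n,p in (("knob",(.4838,.0073,.106)),("ring",(.527,.0364,.068)),("pivot",(.5925,.0764,.064)),("bore",(.576,-.001,.034))): print(n,project(c,p))
print(tool((.4838,.0073,.08)))
E
```

```text
0.25 [0.19347683 0.64643823 0.23086956] [ 2.50101854e-04  8.02104587e-01  5.97183459e-01 -2.91301307e-04] [-1.388  0.477  0.022  1.556 -0.012  1.109 -0.083]
knob [ 17.76927154 426.3964301 ]
ring [ 45.61208157 428.92592334]
pivot [ 75.7934669  447.87262276]
bore [ 54.95774739 431.11147558]
[-52.90042815  46.13877827  15.13145142]invalid input
invalid input
invalid input
invalid input
invalid input
invalid input
```

View pics/w1.png

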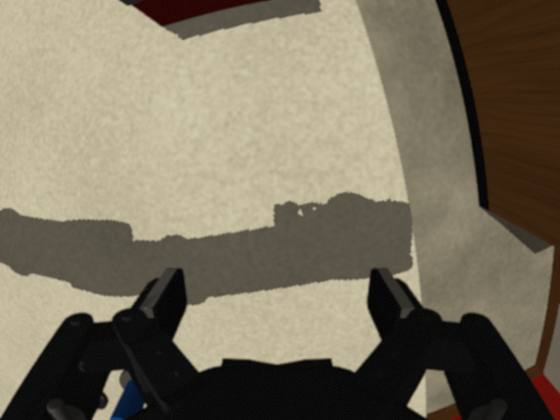

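Refused: presumably every row needs all the keys. (The picture shows only the table under the start pose, with the tool's fingers in view.)

```bash
python3 -m handwheel '[{"grip":8.5,"tx":-3,"ty":3.4,"tz":-1.6,"yaw":0},{"grip":8.5,"tx":-3,"ty":3.4,"tz":-1.6,"yaw":0},{"grip":8.5,"tx":-3,"ty":3.4,"tz":-1.6,"yaw":0},{"grip":8.5,"tx":-3,"ty":3.4,"tz":-1.6,"yaw":0},{"grip":8.5,"tx":-3,"ty":3.4,"tz":-1.6,"yaw":0}]' 20
```

```text
t: 0.8
eef_pos: [0.3142, 0.4525, 0.312]
tool_rot: [-0.0, 0.802, 0.597, 0.0]
contact_force: [0.2, -0.3, 0.8]
gripper_width: 0.992
```

```bash
python3 -m handwheel '[{"grip":4,"tx":-3.8,"ty":2.9,"tz":0,"yaw":0},{"grip":4,"tx":-3.8,"ty":2.9,"tz":0,"yaw":0},{"grip":4,"tx":-3.8,"ty":2.9,"tz":0,"yaw":0},{"grip":4,"tx":-3.8,"ty":2.9,"tz":0,"yaw":0},{"grip":4,"tx":-3.8,"ty":2.9,"tz":0,"yaw":0}]'
python3 -m handwheel '[{"grip":4,"tx":-3.8,"ty":2.9,"tz":0,"yaw":0},{"grip":4,"tx":-3.8,"ty":2.9,"tz":0,"yaw":0},{"grip":4,"tx":-3.8,"ty":2.9,"tz":0,"yaw":0},{"grip":4,"tx":-3.8,"ty":2.9,"tz":0,"yaw":0},{"grip":4,"tx":-3.8,"ty":2.9,"tz":0,"yaw":0}]'
for i in 1 2 3; do python3 -m handwheel '[{"grip":4,"tx":0,"ty":0,"tz":0,"yaw":8.5},{"grip":4,"tx":0,"ty":0,"tz":0,"yaw":8.5},{"grip":4,"tx":0,"ty":0,"tz":0,"yaw":8.5},{"grip":4,"tx":0,"ty":0,"tz":0,"yaw":8.5},{"grip":4,"tx":0,"ty":0,"tz":0,"yaw":8.5}]'; done
python3 - <<'E'
from h import *
o=get_obs();print(o["t"],o["eef_pos"],o["tool_rot"],o["q"].round(3))
c=snap("wrist","w2")
for n,p in (("knob",(.4838,.0073,.106)),("ring",(.527,.0364,.068)),("pivot",(.5925,.0764,.064)),("bore",(.576,-.001,.034))): print(n,project(c,p))
print(tool((.4838,.0073,.08)))
E
```

```text
t: 1.3
eef_pos: [0.3982, 0.2287, 0.3115]
tool_rot: [-0.0, 0.802, 0.597, 0.0]
contact_force: [1.4, 0.1, -0.1]
gripper_width: 0.469
t: 1.8
eef_pos: [0.4825, 0.0051, 0.3117]
tool_rot: [-0.0, 0.802, 0.597, 0.001]
contact_force: [0.6, 0.0, 0.3]
gripper_width: 0.471
t: 2.3
eef_pos: [0.4821, 0.0069, 0.3113]
tool_rot: [-0.0, 0.965, 0.263, 0.0]
contact_force: [0.6, -0.3, -0.7]
gripper_width: 0.469
t: 2.8
eef_pos: [0.4822, 0.007, 0.3113]
tool_rot: [-0.0, 0.995, -0.105, 0.0]
contact_force: [-0.7, 0.9, 0.5]
gripper_width: 0.469
t: 3.3
eef_pos: [0.4822, 0.007, 0.3114]
tool_rot: [-0.0, 0.889, -0.458, 0.0]
contact_force: [0.9, -0.2, -0.3]
gripper_width: 0.466
3.3 [0.48217861 0.00702377 0.31138676] [-1.77202471e-04  8.88966571e-01 -4.57972055e-01  1.90281177e-05] [-0.727  0.069  0.626  1.93  -0.044  1.156 -1.036]
knob [276.54240668 185.56868043]
ring [277.67851498 135.83028065]
pivot [282.34483767  72.01066863]
bore [323.56769998 120.97943903]
[ 0.07270734 -0.14312687 23.1362306 ]
```

View pics/w2.png

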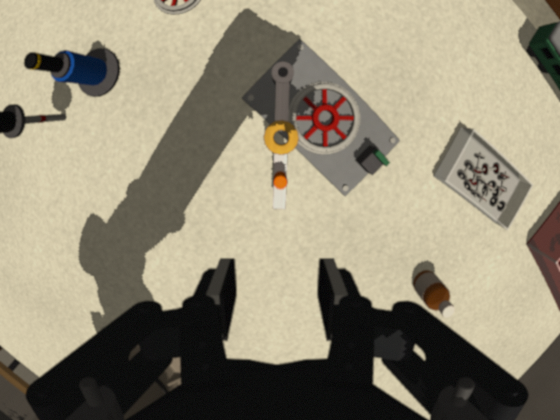

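Wrist view: knob (280,181), ring (281,137), pivot (282,72), hub (326,117), all close to my predictions. I'll refine from these.

```bash
python3 - <<'E'
from h import *
c=snap("wrist"); im=c["image"]
k=blobs(im,(5,200,100),(14,255,255)); r=blobs(im,(17,130,80),(28,255,255),100); print(k,r)
red=[b for b in blobs(im,(0,150,50),(4,255,255),50)];print(red)
print("knob",onz(c,(280.5,181.5),.104),"ring",onz(c,(281,137),.068),"pivot",onz(c,(282.5,72),.066),"hub",onz(c,(326,117.5),.034))
for n,u in(("corner a",(301,38)),("b",(397,138)),("c",(345,195)),("d",(245,100))):print(n,onz(c,u,.012))
E
```

```text
[((np.float64(279.2), np.float64(179.8)), (274, 175, 12, 13, 89)), ((np.float64(434.4), np.float64(304.5)), (430, 303, 9, 4, 19))] [((np.float64(280.4), np.float64(136.9)), (264, 121, 34, 33, 727)), ((np.float64(12.7), np.float64(380.5)), (0, 369, 26, 24, 121))]
[((np.float64(324.4), np.float64(117.2)), (296, 89, 57, 57, 906))]
knob [0.48966052 0.00610985 0.104     ] ring [0.52831694 0.03206325 0.068     ] pivot [0.59285386 0.07528822 0.066     ] hub [ 0.58146913 -0.0015911   0.034     ]
corner a [0.65364992 0.08648235 0.012     ]
b [ 0.62320664 -0.10242607  0.012     ]
c [ 0.51275616 -0.0908962   0.012     ]
d [0.54006127 0.0980304  0.012     ]
```

```bash
python3 -m handwheel '[{"grip":4,"tx":0.4,"ty":-0.5,"tz":3,"yaw":0},{"grip":4,"tx":0,"ty":0,"tz":4,"yaw":0},{"grip":4,"tx":0,"ty":0,"tz":4,"yaw":0},{"grip":4,"tx":0,"ty":0,"tz":4,"yaw":0},{"grip":4,"tx":0,"ty":0,"tz":2,"yaw":0}]'
python3 - <<'E'
from h import *
c=snap("wrist");im=c["image"]
k=blobs(im,(5,200,100),(14,255,255)); print(k)
for b in k[:1]: print(onz(c,b[0],.1), tool(onz(c,b[0],.1)))
E
```

```text
t: 3.9
eef_pos: [0.4868, 0.0066, 0.1384]
tool_rot: [0.001, 0.891, -0.453, -0.002]
contact_force: [-0.6, 0.4, -0.7]
gripper_width: 0.467
[((np.float64(277.9), np.float64(240.5)), (266, 233, 25, 23, 132))]
[0.48992527 0.00741539 0.1       ] [ 0.19621701 -0.41678701  3.67184231]
```

```bash
python3 -m handwheel '[{"grip":4,"tx":0.1,"ty":-0.2,"tz":2,"yaw":0},{"grip":4,"tx":0,"ty":0,"tz":2,"yaw":0},{"grip":4,"tx":0,"ty":0,"tz":1.5,"yaw":0},{"grip":4,"tx":0,"ty":0,"tz":0,"yaw":0},{"grip":3,"tx":0,"ty":0,"tz":0,"yaw":0}]'
python3 - <<'E'
from h import *
o=get_obs();print(o["eef_pos"],o["tool_rot"],o["q"].round(2))
c=snap("wrist","w3")
E
```

```text
t: 4.45
eef_pos: [0.4914, 0.007, 0.0871]
tool_rot: [-0.0, 0.891, -0.454, 0.0]
contact_force: [0.6, -1.4, 1.2]
gripper_width: 0.354
[0.49138727 0.00704612 0.08706429] [-2.00860671e-04  8.90756896e-01 -4.54479977e-01  2.51580540e-04] [-0.56  0.42  0.52  2.14 -0.34  0.66 -0.75]
```

View pics/w3.png

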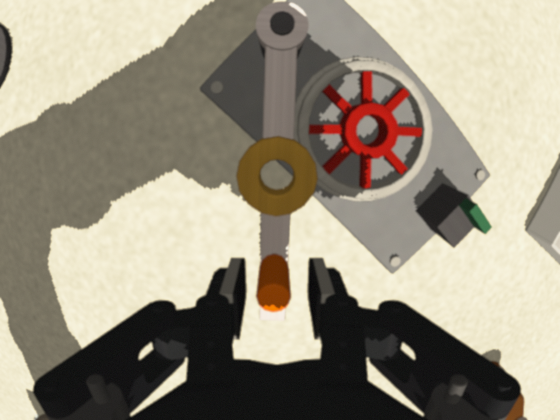

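```bash
python3 -m handwheel '[{"grip":3,"tx":0.7,"ty":0,"tz":0,"yaw":0},{"grip":3,"tx":1.1,"ty":0,"tz":0,"yaw":-5},{"grip":3,"tx":1.1,"ty":0,"tz":0,"yaw":-5},{"grip":3,"tx":1.1,"ty":0,"tz":0,"yaw":-5},{"grip":3,"tx":1.1,"ty":0,"tz":0,"yaw":-5}]'
python3 - <<'E'
from h import *
def chk():
    o=get_obs(); p=np.array([.5937,.075]); d=o["eef_pos"][:2]-p
    print("radius",np.linalg.norm(d),"heading",np.degrees(np.arctan2(d[1],d[0])),"q",o["q"].round(2))
    c=snap("wrist"); b=blobs(c["image"],(15,120,50),(30,255,255),300); print(b)
    for x in b[:1]: print("ring",onz(c,x[0],.068))
chk()
E
```

```text
t: 5.0
eef_pos: [0.5259, -0.0309, 0.0872]
tool_rot: [-0.0, 0.956, -0.292, 0.001]
contact_force: [-0.8, 0.6, 0.2]
gripper_width: 0.352
radius 0.12573197691979665 heading -122.61553723708856 q [-0.39  0.46  0.42  2.05 -0.29  0.69 -0.38]
[((np.float64(264.4), np.float64(168.6)), (224, 129, 81, 80, 4163))]
ring [0.54861821 0.01278555 0.068     ]
```

```bash
python3 -m handwheel '[{"grip":3,"tx":1.1,"ty":0,"tz":0,"yaw":-5},{"grip":3,"tx":1.1,"ty":0,"tz":0,"yaw":-5},{"grip":3,"tx":1.1,"ty":0,"tz":0,"yaw":-5},{"grip":3,"tx":1.1,"ty":0,"tz":0,"yaw":-5},{"grip":3,"tx":0.6,"ty":0,"tz":0,"yaw":-2}]'
python3 -m handwheel '[{"grip":3,"tx":0.3,"ty":0,"tz":0,"yaw":0},{"grip":3,"tx":0.2,"ty":0,"tz":0,"yaw":0},{"grip":3,"tx":0,"ty":0,"tz":0,"yaw":0}]'
python3 - <<'E'
from h import *
o=get_obs(); p=np.array([.5937,.075]); d=o["eef_pos"][:2]-p
print("radius",np.linalg.norm(d),"heading",np.degrees(np.arctan2(d[1],d[0])),"q",o["q"].round(2))
c=snap("wrist","w4"); b=blobs(c["image"],(15,120,50),(30,255,255),300); print(b)
for x in b[:1]: print("ring",onz(c,x[0],.068))
E
```

```text
t: 5.55
eef_pos: [0.5708, -0.0521, 0.087]
tool_rot: [-0.0, 0.994, -0.105, 0.001]
contact_force: [-0.9, 1.0, 1.0]
gripper_width: 0.354
t: 5.85
eef_pos: [0.575, -0.0527, 0.0866]
tool_rot: [0.0, 0.994, -0.107, 0.0]
contact_force: [-1.4, 0.2, -0.0]
gripper_width: 0.352
radius 0.1290863924123662 heading -98.31282007337938 q [-0.26  0.51  0.32  1.93 -0.23  0.73 -0.02]
[((np.float64(259.7), np.float64(161.5)), (219, 121, 82, 81, 4296))]
ring [5.78463836e-01 1.51099614e-04 6.80000000e-02]
```

```bash
for i in 1 2 3; do python3 -m handwheel '[{"grip":3,"tx":0.2,"ty":0,"tz":0,"yaw":-0.5},{"grip":3,"tx":0.1,"ty":0,"tz":0,"yaw":-0.5},{"grip":3,"tx":0,"ty":0,"tz":0,"yaw":0}]'; done
```

```text
t: 6.2
eef_pos: [0.5779, -0.053, 0.0863]
tool_rot: [-0.0, 0.995, -0.097, 0.0]
contact_force: [-0.6, 0.2, 0.5]
gripper_width: 0.355
t: 6.5
eef_pos: [0.5807, -0.0537, 0.0862]
tool_rot: [-0.0, 0.996, -0.088, -0.0]
contact_force: [-0.9, 0.9, 0.6]
gripper_width: 0.351
t: 6.8
eef_pos: [0.581, -0.0535, 0.0859]
tool_rot: [-0.001, 0.997, -0.079, -0.003]
contact_force: [-9.2, 2.6, 7.2]
gripper_width: 0.352
```

```bash
python3 -m handwheel '[{"grip":3,"tx":0.1,"ty":0,"tz":0,"yaw":0},{"grip":3,"tx":0,"ty":0,"tz":0,"yaw":0},{"grip":3,"tx":0,"ty":0,"tz":0,"yaw":0}]'
python3 -m handwheel '[{"grip":3,"tx":-0.5,"ty":0,"tz":0,"yaw":0},{"grip":3,"tx":-0.5,"ty":0,"tz":0,"yaw":0},{"grip":3,"tx":0,"ty":0,"tz":0,"yaw":0}]'
python3 - <<'E'
from h import *
c=snap("wrist","w4"); b=blobs(c["image"],(15,120,50),(30,255,255),300); print(b)
for x in b[:1]: print("ring",onz(c,x[0],.068))
E
```

```text
t: 7.1
eef_pos: [0.5811, -0.0536, 0.0858]
tool_rot: [-0.001, 0.997, -0.08, -0.004]
contact_force: [-9.9, 4.1, 9.2]
gripper_width: 0.352
t: 7.4
eef_pos: [0.5745, -0.0531, 0.0864]
tool_rot: [0.0, 0.997, -0.08, 0.0]
contact_force: [0.7, -0.1, -0.8]
gripper_width: 0.353
[((np.float64(272.5), np.float64(159.8)), (231, 120, 83, 80, 4318))]
ring [ 5.81530380e-01 -3.31363019e-04  6.80000000e-02]
```

View pics/w4.png

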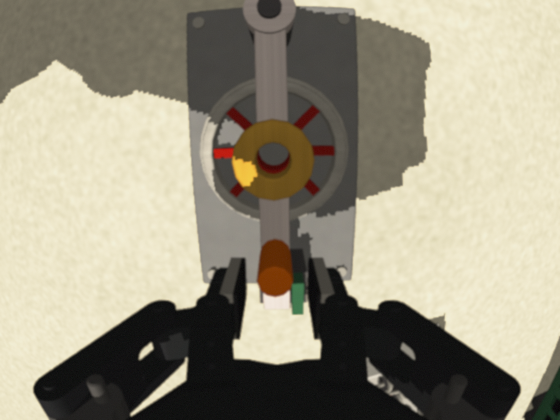

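Shut against the green stop, with the ring hole (273,158) concentric with the wheel. Lifting off, then over to the probe.

```bash
python3 -m handwheel '[{"grip":4,"tx":0,"ty":0,"tz":-3,"yaw":0},{"grip":4,"tx":0,"ty":0,"tz":-4.5,"yaw":0},{"grip":4,"tx":0,"ty":0,"tz":-4.5,"yaw":0},{"grip":4,"tx":0,"ty":0,"tz":-4.5,"yaw":0},{"grip":4,"tx":0,"ty":0,"tz":-4.5,"yaw":0}]'
python3 - <<'E'
from h import *
c=snap("wrist"); b=blobs(c["image"],(15,120,50),(30,255,255),300); print(b)
for x in b[:1]: print("ring",onz(c,x[0],.068))
E
python3 -m handwheel '[{"grip":4.5,"tx":-1.95,"ty":-3.85,"tz":0,"yaw":0},{"grip":4.5,"tx":-1.95,"ty":-3.85,"tz":0,"yaw":0},{"grip":4.5,"tx":-1.95,"ty":-3.85,"tz":0,"yaw":0},{"grip":4.5,"tx":-1.95,"ty":-3.85,"tz":0,"yaw":0},{"grip":4.5,"tx":-1.95,"ty":-3.85,"tz":0,"yaw":0}]'
python3 -m handwheel '[{"grip":4.5,"tx":-1.95,"ty":-3.85,"tz":0,"yaw":0},{"grip":4.5,"tx":-1.95,"ty":-3.85,"tz":0,"yaw":0},{"grip":4.5,"tx":-1.95,"ty":-3.85,"tz":0,"yaw":0},{"grip":4.5,"tx":-1.95,"ty":-3.85,"tz":0,"yaw":0},{"grip":4.5,"tx":0,"ty":0,"tz":0,"yaw":0}]'
for i in 1 2; do python3 -m handwheel '[{"grip":4.5,"tx":0,"ty":0,"tz":0,"yaw":-8.2},{"grip":4.5,"tx":0,"ty":0,"tz":0,"yaw":-8.2},{"grip":4.5,"tx":0,"ty":0,"tz":0,"yaw":-8.2},{"grip":4.5,"tx":0,"ty":0,"tz":0,"yaw":-8.2},{"grip":4.5,"tx":0,"ty":0,"tz":0,"yaw":-8.2}]'; done
python3 - <<'E'
from h import *
o=get_obs();print(o["q"].round(2))
c=snap("wrist","w5"); 
print("blue",blobs(c["image"],(100,120,30),(125,255,255),50))
for n,p in (("top",(.455,.318,.164)),("tube",(.456,.319,.1))): print(n,project(c,p))
E
```

```text
t: 7.95
eef_pos: [0.5749, -0.0532, 0.2985]
tool_rot: [0.0, 0.997, -0.08, 0.001]
contact_force: [1.3, 0.0, 0.3]
gripper_width: 0.468
[((np.float64(274.1), np.float64(136.7)), (256, 120, 37, 34, 825)), ((np.float64(7.1), np.float64(409.3)), (0, 389, 24, 31, 351))]
ring [ 0.5815069  -0.00103548  0.068     ]
t: 8.5
eef_pos: [0.5089, 0.1542, 0.2964]
tool_rot: [-0.0, 0.997, -0.08, 0.001]
contact_force: [0.4, -0.5, -0.3]
gripper_width: 0.524
t: 9.0
eef_pos: [0.4535, 0.3243, 0.2959]
tool_rot: [-0.002, 0.997, -0.075, -0.001]
contact_force: [-1.1, -0.3, -0.6]
gripper_width: 0.528
t: 9.5
eef_pos: [0.4573, 0.3167, 0.2962]
tool_rot: [-0.0, 0.961, 0.277, 0.0]
contact_force: [0.1, -1.0, 0.3]
gripper_width: 0.524
t: 10.0
eef_pos: [0.4573, 0.3167, 0.2962]
tool_rot: [0.0, 0.803, 0.596, 0.0]
contact_force: [-0.0, -0.1, -0.6]
gripper_width: 0.528
[-0.68  0.23 -0.04  1.76  0.01  1.15  0.55]
blue [((np.float64(278.5), np.float64(172.8)), (260, 158, 39, 41, 600))]
top [277.40334474 200.51146681]
tube [278.4686912  185.98234099]
```

View pics/w5.png

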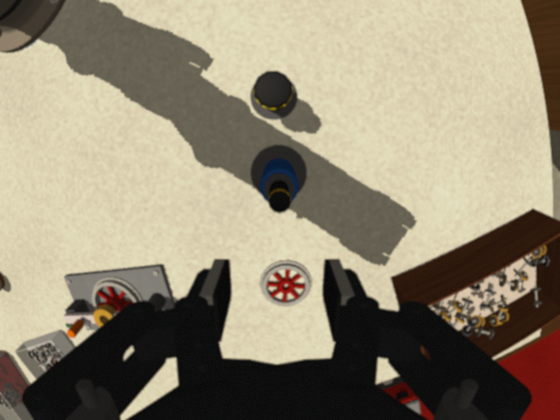

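```bash
python3 -m handwheel '[{"grip":5.5,"tx":0.25,"ty":-0.25,"tz":3,"yaw":0},{"grip":5.5,"tx":0,"ty":0,"tz":3,"yaw":0},{"grip":5.5,"tx":0,"ty":0,"tz":2.5,"yaw":0},{"grip":5.5,"tx":0,"ty":0,"tz":0,"yaw":0}]'
python3 - <<'E'
from h import *
c=snap("wrist","w6"); 
print("blue",blobs(c["image"],(100,120,30),(125,255,255),50))
for n,p in (("top",(.4556,.3199,.164)),("tube",(.4556,.3199,.1))): print(n,project(c,p))
cv2.imwrite("pics/w6c.png",cv2.resize(c["image"][100:340,180:380],None,fx=2.5,fy=2.5))
E
```

```text
t: 10.45
eef_pos: [0.4536, 0.3184, 0.2079]
tool_rot: [0.0, 0.805, 0.593, -0.003]
contact_force: [-0.3, 0.1, 0.3]
gripper_width: 0.638
blue [((np.float64(279.9), np.float64(194.0)), (255, 173, 50, 59, 1196))]
top [280.44377558 243.28303547]
tube [280.06043802 213.50340759]
```

View pics/w6c.png

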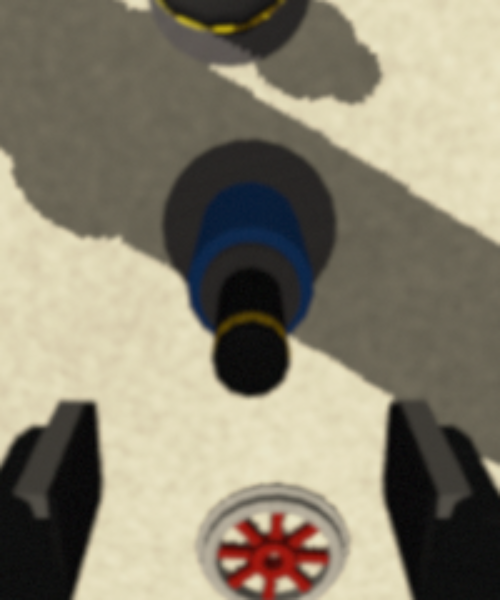

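Probe top is at (280.4,242.8) in the wrist view, within 0.5 px of the prediction, so I'll descend and grip.

```bash
python3 -m handwheel '[{"grip":5.5,"tx":0.2,"ty":0.1,"tz":2,"yaw":0},{"grip":5.5,"tx":0,"ty":0,"tz":2.5,"yaw":0},{"grip":5.5,"tx":0,"ty":0,"tz":2.2,"yaw":0},{"grip":5.5,"tx":0,"ty":0,"tz":1.5,"yaw":0},{"grip":5.5,"tx":0,"ty":0,"tz":0,"yaw":0}]'
python3 - <<'E'
from h import *
print(tool((.4556,.3199,.126)))
E
```

```text
t: 11.0
eef_pos: [0.4566, 0.3216, 0.129]
tool_rot: [0.0, 0.805, 0.593, -0.001]
contact_force: [-1.1, 0.9, 0.5]
gripper_width: 0.647
[-0.19707023 -0.04600738  0.30392424]
```

```bash
python3 -m handwheel '[{"grip":5.5,"tx":-0.2,"ty":0,"tz":0.3,"yaw":0},{"grip":3,"tx":0,"ty":0,"tz":0,"yaw":0},{"grip":1.5,"tx":0,"ty":0,"tz":0,"yaw":0},{"grip":1.5,"tx":0,"ty":0,"tz":0,"yaw":0},{"grip":1.5,"tx":0,"ty":0,"tz":0,"yaw":0}]' 50
python3 -m handwheel '[{"grip":1.5,"tx":0,"ty":0,"tz":0,"yaw":0},{"grip":1.5,"tx":0,"ty":0,"tz":0,"yaw":0},{"grip":1.5,"tx":0,"ty":0,"tz":0,"yaw":0}]'
python3 - <<'E'
from h import *
o=get_obs();print(o["eef_pos"],o["tool_rot"],np.degrees(np.arccos(-rot(o["tool_rot"])[2,2])))
E
```

```text
t: 11.5
eef_pos: [0.4566, 0.3203, 0.1274]
tool_rot: [-0.0, 0.805, 0.594, 0.001]
contact_force: [-0.6, -1.5, 5.9]
gripper_width: 0.222
t: 11.8
eef_pos: [0.4566, 0.3203, 0.1274]
tool_rot: [-0.0, 0.805, 0.594, 0.001]
contact_force: [-0.9, -1.1, 6.7]
gripper_width: 0.221
[0.45662589 0.32030297 0.12736573] [-1.07304572e-05  8.04776703e-01  5.93577101e-01  8.26821265e-04] 0.094754727242088
```

```bash
python3 -m handwheel '[{"grip":1.5,"tx":0,"ty":0,"tz":-1,"yaw":0},{"grip":1.5,"tx":0,"ty":0,"tz":-2,"yaw":0},{"grip":1.5,"tx":0,"ty":0,"tz":-2,"yaw":0},{"grip":1.5,"tx":0,"ty":0,"tz":-2,"yaw":0},{"grip":1.5,"tx":0,"ty":0,"tz":-2,"yaw":0}]'
python3 -m handwheel '[{"grip":1.5,"tx":0,"ty":0,"tz":-2,"yaw":0},{"grip":1.5,"tx":0,"ty":0,"tz":-2,"yaw":0},{"grip":1.5,"tx":0,"ty":0,"tz":0,"yaw":0},{"grip":1.5,"tx":0,"ty":0,"tz":0,"yaw":0}]'
python3 - <<'E'
from h import *
s=snap("scene","s7");t=snap("top","t7");w=snap("wrist","w7")
o=get_obs();print(o["eef_pos"],o["tool_rot"])
p=o["eef_pos"];tip=p-[0,0,.1134]
for n,c in(("s",s),("t",t),("w",w)): print(n,project(c,p),"tip",project(c,tip),"mark",project(c,tip+[0,0,.044]))
u,v=project(s,tip+[0,0,.05]).astype(int)
a=cv2.resize(s["image"][v-60:v+60,u-50:u+50],None,fx=5,fy=5)[:, :400]
b=w["image"]
cv2.imwrite("pics/c7.png",np.hstack([a[:600],cv2.resize(b[150:420,190:370],(400,600))]));print(u,v)
E
```

```text
t: 12.3
eef_pos: [0.4558, 0.3199, 0.2176]
tool_rot: [-0.0, 0.805, 0.594, -0.0]
contact_force: [0.0, 0.4, -2.3]
gripper_width: 0.224
t: 12.7
eef_pos: [0.4559, 0.3199, 0.2564]
tool_rot: [-0.0, 0.805, 0.594, 0.0]
contact_force: [0.8, -0.3, -1.8]
gripper_width: 0.224
[0.45537376 0.31946548 0.25513897] [ 6.59334537e-05  8.04661892e-01  5.93732308e-01 -1.08686373e-03]
s [421.85103906 166.53526068] tip [414.34840749 207.38393544] mark [417.14709692 192.1462481 ]
t [100.37334907 237.59252486] tip [125.60717981 247.25777543] mark [116.70967194 243.84978542]
w [276.5727609  273.73493908] tip [276.92730138 209.4955387 ] mark [276.83062621 227.18733789]
417 190
```

View pics/c7.png

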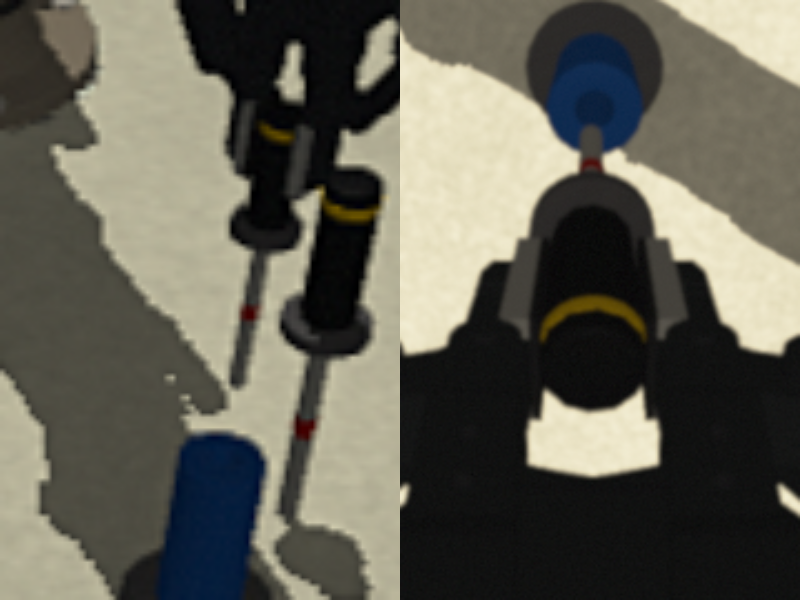

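Lifted; tip and band sit where expected in both views (scene tip (414,207), wrist tip (276,208.5)). Moving over the hole.

```bash
python3 -m handwheel '[{"grip":1.5,"tx":-2.7,"ty":2.15,"tz":0,"yaw":0},{"grip":1.5,"tx":-2.7,"ty":2.15,"tz":0,"yaw":0},{"grip":1.5,"tx":-2.7,"ty":2.15,"tz":0,"yaw":0},{"grip":1.5,"tx":-2.7,"ty":2.15,"tz":0,"yaw":0},{"grip":1.5,"tx":-2.7,"ty":2.15,"tz":0,"yaw":0}]'
python3 -m handwheel '[{"grip":1.5,"tx":-2.7,"ty":2.15,"tz":0,"yaw":0},{"grip":1.5,"tx":-2.7,"ty":2.15,"tz":0,"yaw":0},{"grip":1.5,"tx":-2.7,"ty":2.15,"tz":0,"yaw":0},{"grip":1.5,"tx":-2.7,"ty":2.15,"tz":0,"yaw":0},{"grip":1.5,"tx":-2.6,"ty":2.15,"tz":0,"yaw":0}]'
python3 -m handwheel '[{"grip":1.5,"tx":0,"ty":0,"tz":0,"yaw":0},{"grip":1.5,"tx":0,"ty":0,"tz":0,"yaw":0},{"grip":1.5,"tx":0,"ty":0,"tz":0,"yaw":0}]'
cat > look.py <<'E'
from h import *
import sys
s=snap("scene");t=snap("top");w=snap("wrist","w_"+sys.argv[1])
o=get_obs();R_=rot(o["tool_rot"]);print(o["t"],o["eef_pos"],"tilt",np.degrees(np.arccos(-R_[2,2])),"tool z",R_[:,2].round(4))
ax=-R_[:,2];tip=o["eef_pos"]-ax*.1134;print("tip est",tip)
for n,c in(("s",s),("t",t),("w",w)):
    print(n,"tip",project(c,tip).round(1),"mark",project(c,tip+ax*.044).round(1),"hole",project(c,(.5815,-.0007,.068)).round(1),
     "brass",[(x[0],x[1],onz(c,x[0],.068).round(4)) for x in blobs(c["image"],(15,120,50),(30,255,255),90)][:4])
u,v=project(s,(.5815,-.0007,.09)).astype(int)
a=cv2.resize(s["image"][v-50:v+50,u-30:u+30],(360,600),interpolation=cv2.INTER_CUBIC);print("scene crop off",u-30,v-50,"x6")
u2,v2=project(w,(.5815,-.0007,.068)).astype(int); 
b=cv2.resize(w["image"][v2-60:v2+90,u2-55:u2+55],(440,600),interpolation=cv2.INTER_CUBIC);print("wrist crop off",u2-55,v2-60,"x4")
cv2.imwrite("pics/c_"+sys.argv[1]+".png",np.hstack([a,b]))
E
python3 look.py 8
```

```text
t: 13.35
eef_pos: [0.5187, 0.1577, 0.2554]
tool_rot: [-0.0, 0.805, 0.594, -0.001]
contact_force: [1.6, 0.6, -1.9]
gripper_width: 0.222
t: 13.85
eef_pos: [0.5818, -0.002, 0.2552]
tool_rot: [-0.0, 0.805, 0.594, -0.001]
contact_force: [0.6, 1.0, -1.0]
gripper_width: 0.223
t: 14.15
eef_pos: [0.5815, 0.0008, 0.2555]
tool_rot: [-0.001, 0.804, 0.594, -0.0]
contact_force: [0.2, -0.1, -0.6]
gripper_width: 0.221
14.3 [0.58173272 0.00089684 0.25611155] tilt 0.03450256762409319 tool z [-5.e-04  4.e-04 -1.e+00]
tip est [0.58168099 0.00094141 0.14271157]
s tip [267.3 201.1] mark [266.5 186.1] hole [268.  224.8] brass [((np.float64(320.1), np.float64(3.9)), (306, 0, 27, 10, 218), array([-1.1412, -0.6119,  0.068 ])), ((np.float64(424.4), np.float64(13.0)), (378, 0, 90, 27, 1237), array([-1.2002, -0.0666,  0.068 ])), ((np.float64(517.7), np.float64(17.0)), (471, 0, 89, 39, 2781), array([-1.3111,  0.3601,  0.068 ])), ((np.float64(217.3), np.float64(48.0)), (187, 19, 54, 51, 1492), array([-0.3741, -0.7692,  0.068 ]))]
t tip [283.3 180.6] mark [283.5 173.6] hole [283.7 190.9] brass []
w tip [276.6 209.7] mark [276.6 227.4] hole [275.1 190. ] brass [((np.float64(274.8), np.float64(188.5)), (256, 169, 39, 40, 1054), array([ 5.799e-01, -5.000e-04,  6.800e-02])), ((np.float64(276.1), np.float64(289.8)), (253, 283, 47, 20, 328), array([ 0.6947, -0.0343,  0.068 ]))]
scene crop off 237 167 x6
wrist crop off 220 130 x4
```

View pics/c_8.png

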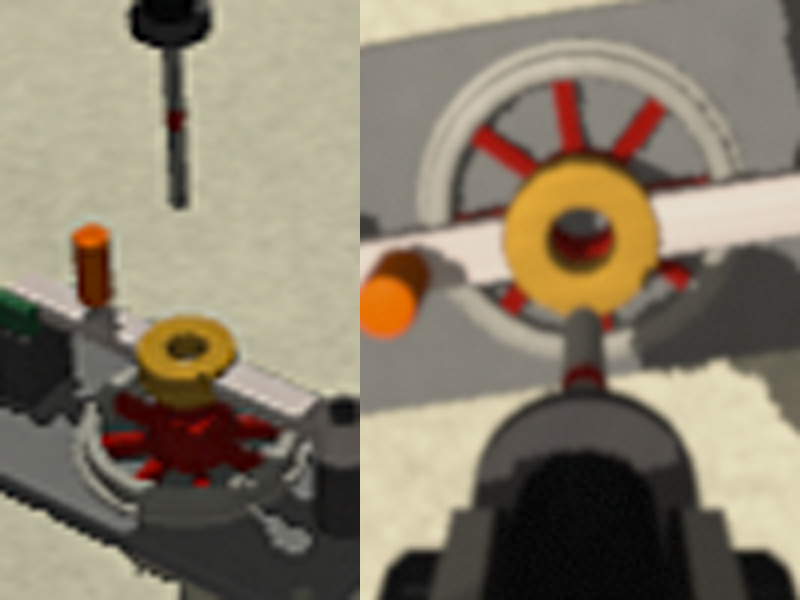

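Wrist: hole at (275,190), tip at (275.5,208); scene: hole (268,224.8), tip (266.7,201). All within 1 px of predictions; the tip is about 1 mm off in +y. Partial descent, then check.

```bash
python3 -m handwheel '[{"grip":1.5,"tx":-0.1,"ty":0,"tz":1,"yaw":0},{"grip":1.5,"tx":0,"ty":0,"tz":1.5,"yaw":0},{"grip":1.5,"tx":0,"ty":0,"tz":1.5,"yaw":0},{"grip":1.5,"tx":0,"ty":0,"tz":1,"yaw":0},{"grip":1.5,"tx":0,"ty":0,"tz":0,"yaw":0}]'
python3 -m handwheel '[{"grip":1.5,"tx":0,"ty":0,"tz":0.5,"yaw":0},{"grip":1.5,"tx":0,"ty":0,"tz":0,"yaw":0},{"grip":1.5,"tx":0,"ty":0,"tz":0,"yaw":0}]'
python3 look.py 9
```

```text
t: 14.8
eef_pos: [0.5805, -0.0012, 0.2044]
tool_rot: [-0.001, 0.805, 0.594, -0.001]
contact_force: [-0.4, -0.4, -0.3]
gripper_width: 0.223
t: 15.1
eef_pos: [0.582, -0.0015, 0.2017]
tool_rot: [0.0, 0.805, 0.594, 0.0]
contact_force: [0.3, 0.1, -1.6]
gripper_width: 0.219
15.25 [ 0.58204653 -0.00147137  0.2017474 ] tilt 0.04755675685309011 tool z [ 8.e-04  1.e-04 -1.e+00]
tip est [ 0.58214009 -0.00146102  0.08834744]
s tip [267.2 218.5] mark [266.5 204.4] hole [268.  224.8] brass [((np.float64(319.3), np.float64(3.9)), (306, 0, 26, 10, 209), array([-1.1396, -0.6158,  0.068 ])), ((np.float64(424.4), np.float64(13.0)), (378, 0, 91, 27, 1242), array([-1.2002, -0.0666,  0.068 ])), ((np.float64(517.7), np.float64(17.0)), (471, 0, 89, 39, 2778), array([-1.3111,  0.3601,  0.068 ])), ((np.float64(214.3), np.float64(47.6)), (187, 16, 53, 54, 1243), array([-0.3728, -0.7841,  0.068 ]))]
t tip [284.1 188. ] mark [284.4 181.9] hole [283.7 190.9] brass []
w tip [276.7 209.3] mark [276.7 227.1] hole [277.3 202. ] brass [((np.float64(277.1), np.float64(198.2)), (255, 176, 45, 47, 1340), array([5.782e-01, 1.000e-04, 6.800e-02])), ((np.float64(217.1), np.float64(221.9)), (210, 216, 15, 13, 138), array([ 0.5831, -0.058 ,  0.068 ])), ((np.float64(276.1), np.float64(289.8)), (253, 283, 47, 20, 335), array([ 0.6653, -0.0277,  0.068 ]))]
scene crop off 237 167 x6
wrist crop off 222 141 x4
```

View pics/c_9.png

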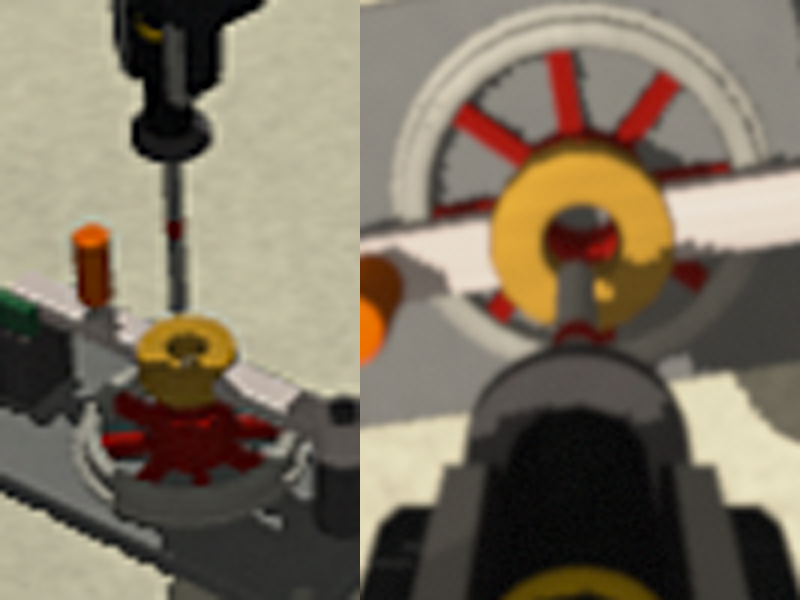

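Tip at (276,208.5) and hole at (277,201) in the wrist view: about 1 mm sideways correction, then down.

```bash
python3 -m handwheel '[{"grip":1.5,"tx":0.12,"ty":-0.06,"tz":0,"yaw":0},{"grip":1.5,"tx":0,"ty":0,"tz":0.5,"yaw":0},{"grip":1.5,"tx":0,"ty":0,"tz":0.5,"yaw":0},{"grip":1.5,"tx":0,"ty":0,"tz":0.3,"yaw":0},{"grip":1.5,"tx":0,"ty":0,"tz":0,"yaw":0}]'
python3 -m handwheel '[{"grip":1.5,"tx":0,"ty":0,"tz":0,"yaw":0},{"grip":1.5,"tx":0,"ty":0,"tz":0,"yaw":0}]'
python3 look.py 10
```

```text
t: 15.75
eef_pos: [0.5811, -0.0002, 0.1875]
tool_rot: [-0.0, 0.805, 0.594, -0.001]
contact_force: [0.2, 0.8, -1.1]
gripper_width: 0.221
t: 15.95
eef_pos: [0.5817, -0.0002, 0.1884]
tool_rot: [0.0, 0.805, 0.594, 0.0]
contact_force: [-0.0, 1.1, -2.0]
gripper_width: 0.218
16.1 [ 5.81679775e-01 -1.60634825e-04  1.88485733e-01] tilt 0.022334487822158838 tool z [ 4.e-04  1.e-04 -1.e+00]
tip est [ 5.81722745e-01 -1.50263688e-04  7.50857421e-02]
s tip [268.  222.7] mark [267.3 208.8] hole [268.  224.8] brass [((np.float64(319.2), np.float64(3.9)), (306, 0, 26, 10, 206), array([-1.1394, -0.6163,  0.068 ])), ((np.float64(424.3), np.float64(13.0)), (378, 0, 91, 27, 1237), array([-1.2   , -0.0671,  0.068 ])), ((np.float64(517.7), np.float64(17.0)), (471, 0, 89, 39, 2784), array([-1.3111,  0.3601,  0.068 ])), ((np.float64(214.5), np.float64(45.5)), (187, 16, 52, 54, 1269), array([-0.3947, -0.7974,  0.068 ]))]
t tip [283.5 189.9] mark [283.7 184. ] hole [283.7 190.9] brass [((np.float64(416.8), np.float64(233.4)), (411, 224, 16, 18, 96), array([ 0.473 , -0.2892,  0.068 ]))]
w tip [276.7 209.4] mark [276.7 227.2] hole [276. 207.] brass [((np.float64(275.9), np.float64(202.6)), (252, 180, 48, 49, 1443), array([5.778e-01, 3.000e-04, 6.800e-02])), ((np.float64(212.8), np.float64(228.3)), (206, 221, 16, 15, 158), array([ 0.5836, -0.0586,  0.068 ])), ((np.float64(276.0), np.float64(289.8)), (253, 283, 47, 20, 336), array([ 0.6573, -0.0242,  0.068 ]))]
scene crop off 237 167 x6
wrist crop off 221 147 x4
```

```bash
python3 -m handwheel '[{"grip":1.5,"tx":0,"ty":0,"tz":0.5,"yaw":0},{"grip":1.5,"tx":0,"ty":0,"tz":0.5,"yaw":0},{"grip":1.5,"tx":0,"ty":0,"tz":0.5,"yaw":0},{"grip":1.5,"tx":0,"ty":0,"tz":0.3,"yaw":0},{"grip":1.5,"tx":0,"ty":0,"tz":0,"yaw":0}]'
python3 -m handwheel '[{"grip":1.5,"tx":0,"ty":0,"tz":0,"yaw":0},{"grip":1.5,"tx":0,"ty":0,"tz":0.2,"yaw":0}]'
```

```text
t: 16.6
eef_pos: [0.5811, -0.0002, 0.1695]
tool_rot: [-0.0, 0.805, 0.594, -0.001]
contact_force: [0.4, 0.8, -0.3]
gripper_width: 0.221
t: 16.8
eef_pos: [0.5819, -0.0002, 0.1686]
tool_rot: [0.0, 0.805, 0.594, 0.0]
contact_force: [-0.5, 0.7, -0.8]
gripper_width: 0.218
```

```bash
python3 -m handwheel '[{"grip":1.5,"tx":0,"ty":0,"tz":0.4,"yaw":0},{"grip":1.5,"tx":0,"ty":0,"tz":0.4,"yaw":0},{"grip":1.5,"tx":0,"ty":0,"tz":0.4,"yaw":0},{"grip":1.5,"tx":0,"ty":0,"tz":0.4,"yaw":0},{"grip":1.5,"tx":0,"ty":0,"tz":0,"yaw":0}]'
python3 -m handwheel '[{"grip":1.5,"tx":0,"ty":0,"tz":0.4,"yaw":0},{"grip":1.5,"tx":0,"ty":0,"tz":0.4,"yaw":0},{"grip":1.5,"tx":0,"ty":0,"tz":0.3,"yaw":0},{"grip":1.5,"tx":0,"ty":0,"tz":0,"yaw":0},{"grip":1.5,"tx":0,"ty":0,"tz":0,"yaw":0}]'
```

```text
t: 17.3
eef_pos: [0.581, -0.0002, 0.1515]
tool_rot: [-0.0, 0.805, 0.594, -0.001]
contact_force: [-0.8, 0.3, -1.3]
gripper_width: 0.222
t: 17.8
eef_pos: [0.5815, -0.0002, 0.1412]
tool_rot: [-0.0, 0.805, 0.594, -0.0]
contact_force: [0.3, -0.1, -0.8]
gripper_width: 0.219
```

```bash
python3 -m handwheel '[{"grip":1.5,"tx":0,"ty":0,"tz":0.2,"yaw":0},{"grip":1.5,"tx":0,"ty":0,"tz":0.15,"yaw":0},{"grip":1.5,"tx":0,"ty":0,"tz":0,"yaw":0},{"grip":1.5,"tx":0,"ty":0,"tz":0,"yaw":0},{"grip":1.5,"tx":0,"ty":0,"tz":0,"yaw":0}]'
python3 look.py 11
```

```text
t: 18.3
eef_pos: [0.5816, -0.0001, 0.1379]
tool_rot: [0.0, 0.805, 0.594, 0.0]
contact_force: [0.6, -0.8, -0.8]
gripper_width: 0.219
18.45 [ 5.81586940e-01 -1.27631817e-04  1.37846668e-01] tilt 0.005996099063161589 tool z [ 1.e-04  0.e+00 -1.e+00]
tip est [ 5.81597976e-01 -1.23268945e-04  2.44466688e-02]
s tip [268.8 238. ] mark [268.1 224.7] hole [268.  224.8] brass [((np.float64(318.4), np.float64(3.8)), (306, 0, 25, 10, 189), array([-1.1394, -0.621 ,  0.068 ])), ((np.float64(424.3), np.float64(13.0)), (378, 0, 91, 27, 1242), array([-1.2   , -0.0671,  0.068 ])), ((np.float64(517.7), np.float64(17.0)), (471, 0, 89, 39, 2785), array([-1.3111,  0.3601,  0.068 ])), ((np.float64(219.3), np.float64(42.0)), (187, 16, 66, 52, 1655), array([-0.4402, -0.8014,  0.068 ]))]
t tip [283.3 196.1] mark [283.5 190.8] hole [283.7 190.9] brass [((np.float64(417.9), np.float64(233.8)), (411, 223, 17, 18, 99), array([ 0.472 , -0.2916,  0.068 ]))]
w tip [276.7 209.4] mark [276.7 227.1] hole [275.9 227. ] brass [((np.float64(275.4), np.float64(214.1)), (247, 194, 58, 46, 1583), array([0.5725, 0.0017, 0.068 ])), ((np.float64(198.3), np.float64(257.6)), (188, 248, 21, 20, 312), array([ 0.5876, -0.0617,  0.068 ])), ((np.float64(276.0), np.float64(289.9)), (253, 283, 48, 21, 345), array([ 0.6291, -0.0153,  0.068 ]))]
scene crop off 237 167 x6
wrist crop off 220 167 x4
```

View pics/c_11.png

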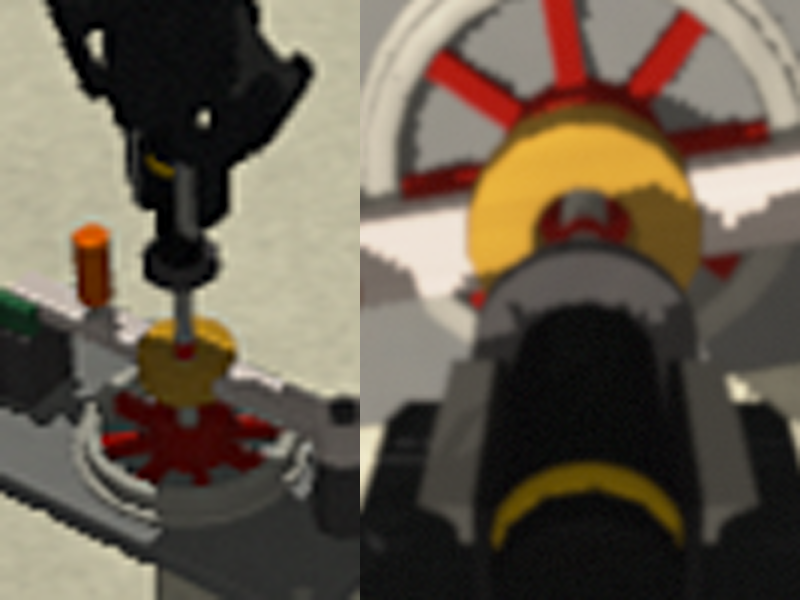

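```bash
python3 - <<'E'
from h import *
s=snap("scene");im=s["image"][205:240,255:282].astype(float)
ex=np.clip(im[...,2]-1.2*np.maximum(im[...,1],im[...,0])-15,0,None)
ex[28:]=0
print((ex[10:30,8:18]).round().astype(int))
ys,xs=np.mgrid[205:240,255:282]; m=(ys>218)&(ys<229)&(xs>263)&(xs<273); w=ex*m
print("band",(xs*w).sum()/w.sum(),(ys*w).sum()/w.sum())
for z in(.062,.064,.066,.068,.072):print(z,project(s,(.5816,-.0005,z)))
o=get_obs();print(o["joint_vel"].round(4),o["eef_pos"])
E
```

```text
[[ 0  0  0  0  0  0  0  0  0  0]
 [ 0  0  0  0  0  0  0  0  0  0]
 [ 0  0  0  0  0  0  0  0  0  0]
 [ 0  0  0  0  0  0  0  0  0  0]
 [ 0  0  0  0  0  0  0  0  0  0]
 [ 0  0  0  0  0  0  0  0  0  0]
 [ 5  5  3  0  0  0  0  7  5  4]
 [ 6  5  1  0  0  0  0  5  4  3]
 [ 0  0  0  0  0  0  0  0  1  5]
 [ 0  0  0 17 13 21 12  0  0  0]
 [ 0  0  0 31 59 57 19  0  0  0]
 [ 0  0  0 14 48 39  3  0  0  0]
 [ 0  0  0  0  0  0  0  0  0  0]
 [ 0  0  0  0  0  0  0  0  0  0]
 [ 0  0  0  0  0  0  0  0  0  0]
 [ 0  0  0  0  0  0  0  0  0  0]
 [ 0  0  0  0  0  0  0  0  0  0]
 [ 0  0  0  0  0  0  0  0  0  0]
 [ 0  0  0  0  0  0  0  0  0  0]
 [ 0  0  0  0  0  0  0  0  0  0]]
band 267.58123689727466 224.67662473794553
0.062 [268.10663867 226.67177274]
0.064 [268.07425813 226.0594095 ]
0.066 [268.04181179 225.44580178]
0.068 [268.00929945 224.8309458 ]
0.072 [267.94407593 223.59747376]
[-0.0009  0.0006  0.0012  0.0007 -0.0021 -0.0003  0.0007] [ 5.81580614e-01 -1.48818600e-04  1.37850390e-01]
```

The band sits at row 224.7, against 224.8 expected for z = 68 mm; it is still and centred. Handing in.

```bash
python3 -c "
from station import *
print(hand_in())"
```

```text
the job is handed in; nothing more can be done
None
```

I swung the guide arm shut and lowered the probe into the guide hole to the red band. I handed in at about 18.5 s with the probe still gripped. No verdict was reported.

**Arm:** I pushed the knob round until it met the stop, about 10 N of resistance. The next wrist view showed the arm against the green stop and the hole concentric with the wheel bore. I never touched the arm again.

**Probe:** I took it from the stand at 50 N grip, lifted it clear and lowered it in steps, correcting about 1 mm on the way. The force readings never rose above about 2 N of noise, too coarse to rule out contact at the 0.3 N limit. The camera views showed clearance.

**Last checks:**
- **Height:** the band was at row 224.7 in the scene view, against 224.8 expected for the ring's top at 68 mm. Reading the enlarged crop by eye put it up to about 1 pixel (2–3 mm) lower, still within the 6 mm tolerance.
- **Centring:** the tip and hole agreed within about 1 mm. The scene view showed about 0.9 mm off centre and the wrist view about 0.1 mm, both within 2.5 mm.
- **Stillness and tilt:** joint speeds were about 0.002 rad/s or less, and the tool's tilt was about 0.01°.
- **Bystanders:** I did not measure the bottle, spare wheel and tray again. The planned path kept clear of them.

**Refused moves:** my first six move commands were refused, probably because each row needs every key. Nothing moved.

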